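Lock a spring channel nut in a strut channel against its end stop

ROBOT

A 6-joint arm with a two-finger parallel gripper is mounted at the origin on a cart in front of the work surface, level with it; the furniture and walls round the work are solid. World frame = base frame: x ahead of the robot, y to its left, z up, the work surface at z = 0. Lengths are in m, angles in degrees, forces in N, time in s.
With the tool pointing down it reaches from about 0.4 to 0.825 m from the base axis. Payload 7 kg.
Tool frame: the origin (TCP) lies on the centre line of the jaws, within the pads' length; the fingertips stand 19 mm ahead of it and the grasp point (between the pads) is the TCP; z points along the fingers, y is the line along which they close (so a half turn about z gives the same grasp; the last joint's range is limited). The gripper opens to 88 mm and grips with 3 to 60 N. Pads are 19 mm wide; open, the fingers measure 130 mm over their backs; the gripper's body (78 mm by 193 mm) begins 47 mm behind the grasp point.
Start: joints at [84.46, 20.546, 0.682, 0, -70.136, -16.507], TCP at [0.253, 0.626, 0.217] pointing down, gripper open.
Joint ranges: [-176.03, 176.03], [-82.01, 121.73], [-58.28, 71.71], [-173.87, 95.51], [-174.79, -0.11], [-173.66, 173.66]. Speed limits (degrees/s): [136.94, 136.94, 172.46, 180, 180, 180].

INTERFACE

Orientations are given as [roll, pitch, yaw] about the fixed x, y, z axes, in that order (R = Rz(yaw) Ry(pitch) Rx(roll)).
In Python, from plant import get_state, capture, close_job gives the robot as it stands.
- The arm moves only by the tool apply_moves, never from a script. Its argument "targets" is a list of rows, each a list of 7 numbers: the opening, from 0 (shut) to 1 (fully open), then the shift along the tool's x, y, z normalised to -1 to 1, where 1 is 1000 mm, then the turn, a rotation vector about the tool's x, y, z normalised to -1 to 1, where 1 is 90 degrees. In form: [[claw, tx, ty, tz, ax, ay, az], ...]. A call has 1 to 20 rows; each row shifts and turns the commanded pose from where the row before left it, along the tool's axes as they then stand; what a row does not reach is not made up. A row lasts 1/12 s, in which the tool goes at most 41.7 mm and 7.16 degrees, less where a joint would pass 70% of its speed; a pose out of reach is approached as far as the arm can. A call with a number of a shift or a turn outside -1 to 1 is refused whole. A call with a gripper value outside its range is refused whole. The fingers move at their own pace and stop on an object; "newtons" is the grip in N (left out, the last holds). Time passes only in rows, so rows that do not move let the fingers close. It gives the time, the measured TCP pose, the force, the opening and the grip force at its end, in the units of the state.
- get_state(): the state, without advancing time (a new reading comes with each control period).
- capture(name): name is "side" or "top" or "wrist"; returns a dict with "frame" (420x560x3 uint8, red, green, blue), "range_z" (420x560 float32, m along the optical axis (not along the pixel's ray), 0 where there is no reading), "camera_matrix" (3x3 intrinsics, pixels), "k1" (the pictures are not rectified: a ray, as slopes to the right and down, at radius r is drawn at 1 + k1 r^2 times it, then the intrinsics apply), "T" (4x4, takes a point from camera to world coordinates). Camera axes: x right, y down, z forward; pixel columns grow to the right and rows downward; lengths in m; the calibration is good to about 2 mm. A picture is of the moment at which its call begins.
- close_job(): hands the job in; it is judged then, once.
The state is a dict: "time_s": time; "joints": joint angles; "qd": joint speeds; "joint_torque": joint torques, N m; "tcp_pos": TCP position; "eef_rot": TCP orientation; "contact_force": force on the tool from outside, world axes, zero at the start; "moment": the same for the moment, N m; "gripper_width": finger opening in m; "gripper_force": force on a finger pad.
Only numpy, scipy, OpenCV 4.12 (cv2) and the standard library are available. Lean on these libraries where they do the work, as an engineer would, in place of code of your own. Each camera call takes 0.05 s, during which the arm holds its last target. There are 200 camera calls.

TASK

Fit the spring nut into the strut channel: put it into the slot lengthwise, push it down against its spring until its plate is below the channel's lips, turn it a quarter turn clockwise (seen from above) and, still held down, slide it along the channel until it squeezes the rubber buffer of the end stop lightly (a few newtons). Then ease it up so that its grooves catch the lips and let go; it must stay locked square across the channel with the buffer still lightly squeezed. Do not force the nut, the channel or the buffer, and leave the things lying round about where they are.

Things in the scene. Friction and masses are not known exactly. Their poses are not given: they have to be found in the camera images.
- nut_grip (a point): Centre of the grip of the spring channel nut, which stands upright on the table. Grip: grey plastic tab 12 mm thick (x), 26 mm wide (y), 30 mm high (z, up) on a post 14 mm across. This point is 71 mm above the free foot's underside, 15 mm below the tab's top. Half a turn makes no difference. The whole nut weighs about 0.1 kg.
- nut: The same nut, same axes; origin: centre of the underside of its foot while the spring is free, 71 mm below nut_grip. The foot, a disc 19 mm across, is carried by a coil spring under the steel plate: 1.8 N to start moving, then 0.6 N per mm, solid after 14 mm. Held down and slid along the channel, the foot drags on the floor with some 3 to 6 N.
- nut_plate (a point): Middle of the nut's steel plate, 37.5 mm below nut_grip. Plate 19.5 mm wide (x), 35 mm long (y), 7 mm thick; ridges on top (2.5 mm high) leave two grooves 5.4 mm wide, 12.4 mm each side of the axis along y. Two diagonal corners are cut off: in the channel it turns clockwise only (from above) and meets the walls some 6 degrees past a quarter turn.
- channel: Fixed steel strut channel, slot upward: 41 mm wide (x), 260 mm long (y), 41 mm high (z); origin at the centre of its underside. Floor 2.5 mm above the origin, 37 mm wide inside. Foot plates 90 mm wide with bolt heads 11 mm high stick out below near both ends.
- lip_edge (a point): Point midway between the lower edges of the two inward-turned lips, 33 mm above the channel's origin; axes as the channel. The edges are 2.5 mm thick, 11 to 13.5 mm each side of the middle; the slot between is 22 mm wide and the lips reach up to 8 mm above this point. Locked, the nut's grooves sit on these edges and the nut's origin is 4 mm below the channel's.
- slot_open (a point): Middle of the slot at the channel's top, 45 mm from its centre towards +y; always empty below, so the nut can go in here. The foot meets the floor with the nut's origin 2.5 mm above the channel's origin; the ridges are below the lip edges once it is 6.5 mm below; the spring is solid at 11.5 mm below. 8 to 9 mm below (about 8 N) is right for turning and sliding.
- stop: End stop on the channel's -y end: a steel end plate; origin at the channel's underside, 130 mm from its centre; axes as the channel. A threaded rod leads from it to a black rubber buffer in the channel, set differently each time and not measured: the buffer's free face is 62 to 122 mm from this origin towards +y. The rod may stick out up to 70 mm behind the end plate.
- stop_rod_end (a point): Point on the end plate where the stop's rod comes through, 25 mm above the channel's origin. The buffer on the rod is 28 mm wide, 13 mm high, and meets the long side of the turned nut, 9.75 mm from its axis. It gives way 1 mm per newton, up to 12 mm. Lightly squeezed: 2 to 6 N; over 10 N is too much.
- tape_green: Bystander: green roll of tape, 64 mm across, 19 mm high; origin under its centre.
- tape_black: Bystander: black roll of tape, 68 mm across, 19 mm high; origin under its centre.
- hex_bolt_0: Bystander: steel hex bolt 46 mm high standing on its head, 19 mm across; origin under its centre.
Things that resemble listed ones, but are neither listed nor needed, are in the scene too. Several things look just like the nut: the one meant starts nearest to the robot's base.

How it is judged:
By the outcome, as a careful person would: the job done as asked, in the order asked, and still so for the second after the job is handed in, with the robot touching nothing.
It also fails if it takes over 64 s, if anything falls off the work surface, if the arm or the gripper's body presses on something with over 40 N, if the wrist force passes 120 N, or if a joint passes its speed limit or range.

## Working session

There is one attempt and no reset: what is moved stays moved. The work goes in short steps, Python scripts to look and compute and a tool call to move; the robot and the scene stay as the last step left them, time stands still between calls to the robot, and variables do not carry over. Pictures are saved under pics/ and viewed, at most 10 in all, crops included, and the job is handed in when it is done.

Besides the shell and the picture viewer there is one more tool, called as name([rows], argument=value, ...), one row to a line, values as JSON. apply_moves: Moves the arm, as the interface text tells. Scaled input: -1 to 1 covers 1000 mm each way for a shift and 90 degrees each way for a turn. Its arguments: {"type":"object","properties":{"targets":{"type":"array","items":{"type":"array","items":{"type":"number"}}},"newtons":{"type":"number"}},"required":["targets"]}

```bash
ls; mkdir -p pics; cat > h.py <<'E'
import numpy as np, cv2
from plant import get_state, capture, close_job
def save(n,im): cv2.imwrite('pics/'+n+'.png',cv2.cvtColor(im,cv2.COLOR_RGB2BGR))
def slopes(c,uv):
    K=c['camera_matrix']; d=np.array([c['k1'],0,0,0,0.])
    return cv2.undistortPoints(np.array(uv,float).reshape(-1,1,2),K,d).reshape(-1,2)
def plane(c,uv,z):
    s=slopes(c,uv); r=np.c_[s,np.ones(len(s))]@c['T'][:3,:3].T; o=c['T'][:3,3]
    return o+r*((z-o[2])/r[:,2])[:,None]
def cloud(c):
    h,w=c['range_z'].shape; v,u=np.mgrid[:h,:w]
    s=slopes(c,np.c_[u.ravel(),v.ravel()]); z=c['range_z'].ravel()
    P=np.c_[s*z[:,None],z]@c['T'][:3,:3].T+c['T'][:3,3]; P[z==0]=np.nan
    return P.reshape(h,w,3)
E
cat > a.py <<'E'
from h import *
import pickle
d={n:capture(n) for n in('top','side','wrist')}
pickle.dump(d,open('d0.pkl','wb'))
for n in('top','side'): save(n+'0',cv2.resize(d[n]['frame'],(800,600)))
for n in d: print(n,d[n]['T'].round(3).tolist(),d[n]['camera_matrix'].round(1).tolist(),d[n]['k1'])
print(get_state())
E
python3 a.py
```

```text
pics
top [[0.018, -0.99, 0.137, 0.369], [-0.999, -0.022, -0.023, 0.078], [0.026, -0.137, -0.99, 1.147], [0.0, 0.0, 0.0, 1.0]] [[435.3, 0.0, 290.2], [0.0, 435.3, 201.7], [0.0, 0.0, 1.0]] -0.1408633207876937
side [[0.979, -0.14, 0.145, 0.417], [-0.201, -0.62, 0.759, -0.586], [-0.016, -0.772, -0.635, 0.638], [0.0, 0.0, 0.0, 1.0]] [[417.5, 0.0, 277.8], [0.0, 417.5, 211.1], [0.0, 0.0, 1.0]] 0.004005103270830832
wrist [[-0.375, -0.884, -0.278, 0.329], [-0.927, 0.359, 0.11, 0.595], [0.002, 0.299, -0.954, 0.384], [0.0, 0.0, 0.0, 1.0]] [[371.9, 0.0, 274.6], [0.0, 371.9, 206.7], [0.0, 0.0, 1.0]] -0.009849196194794572
{'time_s': 0.15, 'joints': array([ 8.44602879e+01,  2.05824202e+01,  6.44435005e-01, -1.33365715e-02,
       -7.01345846e+01, -1.65067278e+01]), 'qd': array([ 0.01633875, -0.07018019,  0.08902622,  0.14577654, -0.07834158,
        0.02725897]), 'joint_torque': array([-1.63898272e-03, -5.83272243e+01,  2.93290651e+01,  7.00116679e+00,
        8.82164313e-03, -1.09569858e-04]), 'tcp_pos': array([0.25325933, 0.62527421, 0.21672676]), 'eef_rot': array([ 1.79926858e+02, -8.59876200e-03, -2.20509742e+01]), 'contact_force': array([ 0.4733529 , -0.76535053, -0.25741959]), 'moment': array([0.01209792, 0.01000446, 0.03360176]), 'gripper_force': 0.0, 'gripper_width': 0.0879365152685729}
```

View pics/top0.png

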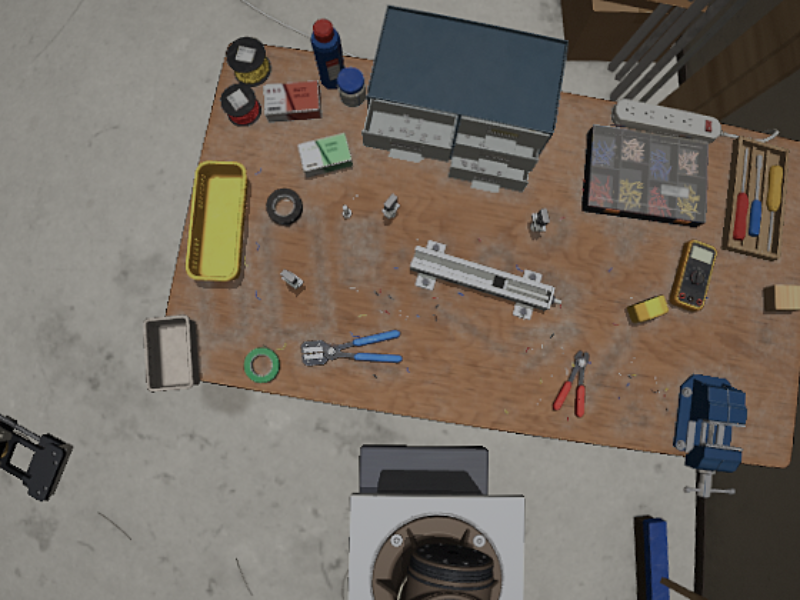

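View pics/side0.png

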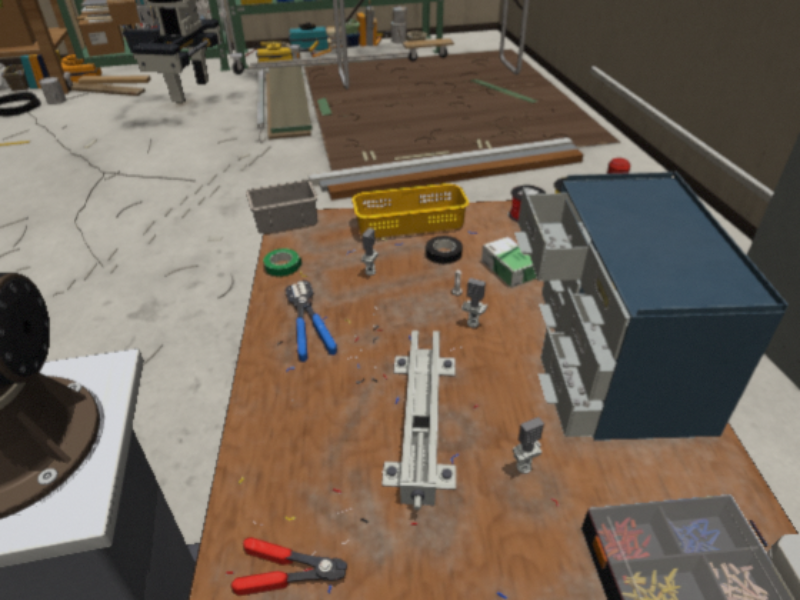

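The three nut look-alikes in the top view (800x600) are at (291,280), (391,206) and (540,220). The same three are in the side view at (370,250), (475,300) and (528,445). The channel runs from (415,262) to (555,298), with the stop at the right end and the buffer near (499,282). The hex bolt is at (347,212). Next I'll measure each one's distance from the base.

```bash
cat > b.py <<'E'
from h import *
import pickle
d=pickle.load(open('d0.pkl','rb'))
for n in('top','side'):
    c=d[n]; P=cloud(c); s=.7
    cand={'top':[(291,280),(391,206),(540,220)],'side':[(370,250),(475,300),(528,445)]}[n]
    for (u,v) in cand:
        u=int(u*s);v=int(v*s)
        Q=P[v-30:v+30,u-25:u+25].reshape(-1,3)
        T=Q[(Q[:,2]>.062)&(Q[:,2]<.095)]
        T=T[np.linalg.norm(T[:,:2]-np.median(T[:,:2],0),axis=1)<.03]
        top=T[T[:,2]>.08]
        m=T.mean(0); r=cv2.minAreaRect((top[:,:2]*1000).astype(np.float32)) if len(top)>3 else None
        print(n,(u,v),len(T),m.round(4),'dist',np.hypot(*m[:2]).round(3),T[:,2].max(),len(top),r)
    # channel top lips at 0.041
    Q=P.reshape(-1,3); k=(abs(Q[:,2]-.041)<.006)&(Q[:,0]>.35)&(Q[:,0]<.65)&(Q[:,1]>-.3)&(Q[:,1]<.15)
    m=k.reshape(P.shape[:2]).astype(np.uint8)
    nn,lab,st,ce=cv2.connectedComponentsWithStats(cv2.morphologyEx(m,cv2.MORPH_CLOSE,np.ones((3,3))))
    for i in np.argsort(-st[1:,4])[:2]+1:
        q=Q[k&(lab.ravel()==i)]; print('ch',st[i],cv2.minAreaRect((q[:,:2]*1000).astype(np.float32)),q[:,2].mean())
c=d['top'];f=c['frame']
a=cv2.resize(f[170:220,180:230],(400,400),interpolation=cv2.INTER_CUBIC)
b=cv2.resize(f[160:220,280:400],(800,400),interpolation=cv2.INTER_CUBIC)[:, :]
g=d['side']['frame'];e=cv2.resize(g[150:200,235:285],(400,400),interpolation=cv2.INTER_CUBIC)
g2=cv2.resize(cv2.resize(g[225:365,260:330],(200,400),interpolation=cv2.INTER_CUBIC),(200,400))
can=np.zeros((600,800,3),np.uint8)
can[:300,:300]=cv2.resize(a,(300,300));can[:300,300:600]=cv2.resize(e,(300,300));can[:400,600:]=g2;can[300:,:600]=cv2.resize(b,(600,300))
save('crop1',can)
E
python3 b.py
```

```text
top (203, 196) 65 [0.5339 0.2723 0.084 ] dist 0.599 0.09047852473675522 55 ((535.06103515625, 273.49237060546875), (27.66280746459961, 12.01477336883545), 53.219268798828125)
top (273, 144) 73 [0.671  0.0985 0.0819] dist 0.678 0.09166338165209886 54 ((672.2548828125, 98.84809112548828), (12.232362747192383, 26.16370964050293), 54.43576431274414)
top (378, 154) 80 [ 0.6506 -0.174   0.0805] dist 0.673 0.08907129419482085 54 ((652.01025390625, -175.7235107421875), (25.484590530395508, 12.794214248657227), 13.420010566711426)
ch [287 172 102  44 829] ((547.1383666992188, -72.89923095703125), (266.3323669433594, 42.996097564697266), 73.98487854003906) 0.0407119509867774
ch [374 156   9   6  28] ((641.318359375, -177.0371856689453), (24.44373321533203, 9.484740257263184), 74.42976379394531) 0.03878739073946399
side (259, 175) 92 [0.5317 0.2652 0.0763] dist 0.594 0.08799505533526775 38 ((533.1464233398438, 269.4502868652344), (31.26342010498047, 12.066411018371582), 57.12918472290039)
side (332, 210) 139 [0.6691 0.0928 0.0763] dist 0.676 0.08625115486461488 59 ((669.8882446289062, 95.1217269897461), (14.331146240234375, 25.695693969726562), 53.68594741821289)
side (369, 311) 225 [ 0.6502 -0.1816  0.0775] dist 0.675 0.08646062919976105 116 ((651.9187622070312, -179.0870819091797), (26.989749908447266, 13.349428176879883), 13.554665565490723)
ch [ 280  232   27  111 1184] ((545.68701171875, -74.36343383789062), (266.2720642089844, 41.15973663330078), 74.37970733642578) 0.0394256662726379
ch [359 311  11  12  91] ((641.3231811523438, -181.28024291992188), (15.120674133300781, 20.4326171875), 13.932168006896973) 0.03824229603596994
```

View pics/crop1.png

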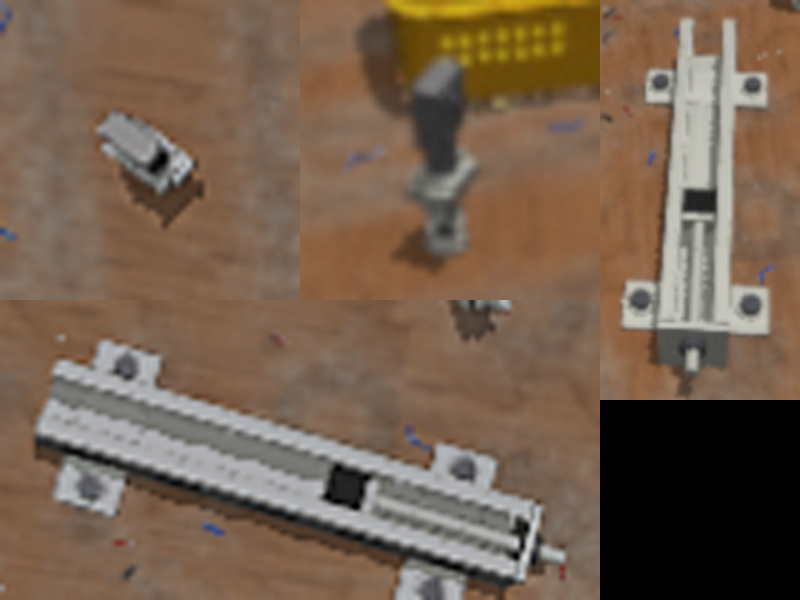

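The choice is the nut at top (291,280). It stands 0.60 m from the base and the other two are 0.675 m away. The crop shows a grey tab, a plate and a foot, as described. The channel's +y axis points along about 74° in world. I'll move above the nut and look again with the wrist camera.

apply_moves([
  [1,0.0328,0.0186,0,0,0,0],
  [1,0.0328,0.0186,0,0,0,0],
  [1,0.0328,0.0186,0,0,0,0],
  [1,0.0328,0.0186,0,0,0,0],
  [1,0.0328,0.0186,0,0,0,0],
  [1,0.0328,0.0186,0,0,0,0],
  [1,0.0328,0.0186,0,0,0,0],
  [1,0.0328,0.0186,0,0,0,0],
  [1,0.0328,0.0186,0,0,0,0],
  [1,0.0328,0.0186,0,0,0,0],
  [1,0.0328,0.0186,0,0,0,0],
  [1,0.0328,0.0186,0,0,0,0],
  [1,0,0,0,0,0,0.0763],
  [1,0,0,0,0,0,0.0763],
  [1,0,0,0,0,0,0.0763],
  [1,0,0,0,0,0,0.0763],
  [1,0,0,0,0,0,0.0763],
  [1,0,0,0,0,0,0.0763],
  [1,0,0,0,0,0,0.0763],
  [1,0,0,0,0,0,0.0763],
], newtons=20)

```text
time_s: 1.82
tcp_pos: [0.5343, 0.2709, 0.2172]
eef_rot: [180.0, -0.0, -77.3]
contact_force: [0.4, 0.6, -0.0]
gripper_width: 0.0875
gripper_force: 0.0
```

apply_moves([
  [1,0,0,0,0,0,0.0763],
  [1,0,0,0,0,0,0.0763],
  [1,0,0,0,0,0,0.0763],
  [1,0,0,0,0,0,0.0763],
  [1,0,0,0,0,0,0.0763],
  [1,0,0,0,0,0,0.0763],
  [1,0,0,0,0,0,0.0763],
  [1,0,0,0,0,0,0],
  [1,0,0,0,0,0,0],
  [1,0,0,0,0,0,0],
])

```text
time_s: 2.65
tcp_pos: [0.5344, 0.2709, 0.2173]
eef_rot: [180.0, -0.0, -124.8]
contact_force: [-0.4, 0.1, 0.4]
gripper_width: 0.0877
gripper_force: 0.0
```

```bash
cat > c.py <<'E'
from h import *
import pickle
c=capture('wrist'); s=get_state(); pickle.dump(c,open('w1.pkl','wb'))
print(s['time_s'],s['tcp_pos'],s['eef_rot'],s['joints'],s['contact_force'])
P=cloud(c);Q=P.reshape(-1,3)
k=(np.hypot(Q[:,0]-.534,Q[:,1]-.271)<.05)
T=Q[k&(Q[:,2]>.08)&(Q[:,2]<.1)]
print(len(T),T.mean(0),np.percentile(T[:,2],[5,50,95]),cv2.minAreaRect((T[:,:2]*1000).astype(np.float32)))
A=Q[k&(Q[:,2]>.06)&(Q[:,2]<.1)]
print(cv2.minAreaRect((A[:,:2]*1000).astype(np.float32)))
save('w1',c['frame'])
E
python3 c.py
```

```text
2.7 [0.53436841 0.2709608  0.21737261] [ 1.79997972e+02 -1.12333189e-02 -1.24862380e+02] [ 4.55584902e+01  1.34740940e+01 -9.28233086e+00 -1.41271301e-04
 -6.72549893e+01 -8.04208162e+01] [0.06666456 0.31907029 0.26102991]
439 [0.53418378 0.27021422 0.08515412] [0.08240431 0.0853861  0.08650531] ((534.4398803710938, 270.7008972167969), (25.646467208862305, 12.605592727661133), 54.83535385131836)
((534.3719482421875, 270.645263671875), (25.841781616210938, 12.731200218200684), 54.69675064086914)
```

View pics/w1.png

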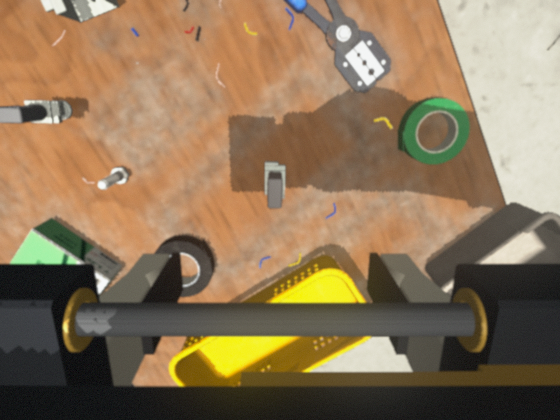

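The nut's tab is at (274,185), centred between the fingers and aligned with them. Next I descend and grip.

apply_moves([
  [0.5,0,0,0.03,0,0,0],
  [0.5,0,0,0.03,0,0,0],
  [0.5,0,0,0.03,0,0,0],
  [0.5,0,0,0.025,0,0,0],
  [0.5,0,0,0.016,0,0,0],
  [0.5,0,0,0.01,0,0,0],
  [0.5,0,0,0,0,0,0],
  [0.4,0,0,0,0,0,0],
  [0.3,0,0,0,0,0,0],
  [0.2,0,0,0,0,0,0],
  [0,0,0,0,0,0,0],
  [0,0,0,0,0,0,0],
  [0,0,0,0,0,0,0],
  [0,0,0,0,0,0,0],
  [0,0,0,0,0,0,0],
  [0,0,0,0,0,0,0],
], newtons=40)

```text
time_s: 4.03
tcp_pos: [0.5346, 0.2711, 0.0767]
eef_rot: [-180.0, 0.0, -125.0]
contact_force: [-0.0, 0.3, 1.2]
gripper_width: 0.0003
gripper_force: 0.9
```

The opening reads 0, so the grip missed. I'll look before doing anything else.

```bash
cat > e.py <<'E'
from h import *
s=get_state();print(s['gripper_width'],s['gripper_force'],s['tcp_pos'],s['contact_force'])
w=capture('wrist');t=capture('side');p=capture('top')
can=np.zeros((600,800,3),np.uint8)
can[:300,:400]=cv2.resize(w['frame'],(400,300))
can[:300,400:]=cv2.resize(t['frame'][120:225,190:330],(400,300),interpolation=cv2.INTER_CUBIC)
can[300:,:400]=cv2.resize(p['frame'][145:250,140:280],(400,300),interpolation=cv2.INTER_CUBIC)
save('chk',can)
E
python3 e.py
```

```text
0.00029027800332040427 0.8524839440201504 [0.53460197 0.27107983 0.0767237 ] [-0.04086262  0.26782781  1.20795759]
```

View pics/chk.png

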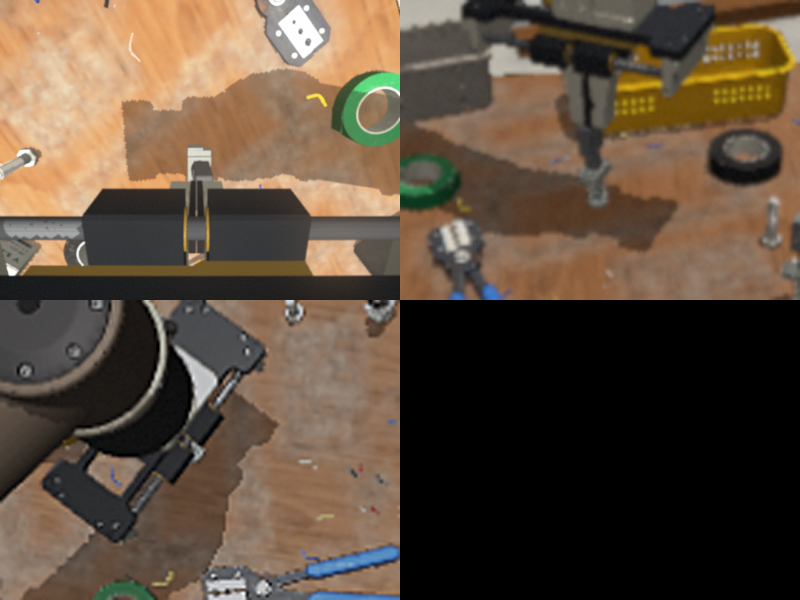

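The side view crop shows the fingers closed just above the nut, with the plate and foot still upright at (597,185). The wrist view shows something between the pads at (197,190). I can't tell from this whether the tab is held, so I'll zoom in.

```bash
cat > e2.py <<'E'
from h import *
w=capture('wrist');t=capture('side')
can=np.zeros((600,800,3),np.uint8)
can[:,:400]=cv2.resize(w['frame'][195:375,215:335],(400,600),interpolation=cv2.INTER_CUBIC)
can[:,400:]=cv2.resize(t['frame'][130:205,230:280],(400,600),interpolation=cv2.INTER_CUBIC)
save('chk2',can)
P=cloud(w);Q=P.reshape(-1,3);k=np.hypot(Q[:,0]-.534,Q[:,1]-.271)<.035
for lo in np.arange(0.02,.13,.01):
    q=Q[k&(Q[:,2]>lo)&(Q[:,2]<=lo+.01)]
    if len(q)>3: 
        print(lo.round(2),len(q),q.mean(0).round(4),np.ptp(q,0).round(3))
E
python3 e2.py
```

```text
0.02 12 [0.5195 0.2638 0.029 ] [0.005 0.007 0.002]
0.03 879 [0.5293 0.2639 0.0369] [0.031 0.027 0.01 ]
0.04 24 [0.5364 0.2669 0.0435] [0.013 0.022 0.01 ]
0.05 80 [0.528 0.264 0.057] [0.018 0.012 0.01 ]
0.06 188 [0.5253 0.263  0.0649] [0.017 0.01  0.01 ]
0.07 200 [0.5243 0.263  0.0751] [0.014 0.007 0.01 ]
0.08 477 [0.5271 0.2651 0.085 ] [0.026 0.029 0.01 ]
0.09 689 [0.5282 0.2619 0.0952] [0.026 0.019 0.01 ]
0.1 404 [0.529  0.263  0.1044] [0.024 0.017 0.01 ]
0.11 301 [0.5287 0.2626 0.1158] [0.009 0.007 0.01 ]
0.12 266 [0.5288 0.2628 0.1242] [0.014 0.023 0.01 ]
```

View pics/chk2.png

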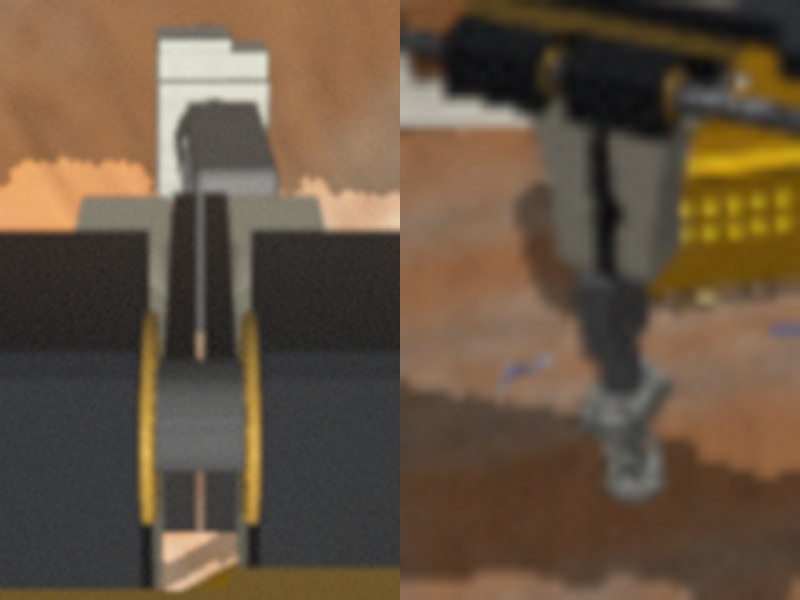

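```bash
python3 - <<'E'
from h import *
w=capture('wrist');P=cloud(w);z=w['range_z']
for cx,cy in [(220,60),(225,140),(240,182),(255,182),(185,220),(215,220),(185,300),(215,300),(120,215),(280,215),(160,280),(240,280),(80,260),(320,260),(200,400)]:
    u=round(215+cx*.3);v=round(195+cy*.3); print((cx,cy),z[v,u].round(3),P[v,u].round(4))
E
```

```text
(220, 60) 0.22 [0.5244 0.2631 0.0346]
(225, 140) 0.183 [0.5243 0.2628 0.0731]
(240, 182) 0.173 [0.5236 0.2655 0.0846]
(255, 182) 0.173 [0.5219 0.2671 0.084 ]
(185, 220) 0.163 [0.5304 0.2616 0.0947]
(215, 220) 0.163 [0.5267 0.264  0.0952]
(185, 300) 0.144 [0.5305 0.2622 0.1148]
(215, 300) 0.144 [0.5272 0.2641 0.1155]
(120, 215) 0.162 [0.5365 0.256  0.096 ]
(280, 215) 0.162 [0.5195 0.2681 0.0958]
(160, 280) 0.155 [0.5349 0.2631 0.1041]
(240, 280) 0.154 [0.5264 0.2684 0.1051]
(80, 260) 0.09 [0.519  0.2338 0.1622]
(320, 260) 0.091 [0.5049 0.2444 0.1612]
(200, 400) 0.087 [0.5163 0.2452 0.1682]
```

```bash
python3 - <<'E'
from h import *
import pickle
R=lambda y:np.array([[np.cos(y),np.sin(y),0],[np.sin(y),-np.cos(y),0],[0,0,-1]])
def tool(c,tcp,yaw):
    P=cloud(c); return (P-np.array(tcp))@R(np.radians(yaw))
w1=pickle.load(open('w1.pkl','rb')); A=tool(w1,[.5344,.27096,.21737],-124.9)
s=get_state();w=capture('wrist');B=tool(w,s['tcp_pos'],s['eef_rot'][2])
for n,X in(('open',A),('closed',B)):
    q=X.reshape(-1,3)
    for lo in np.arange(-.1,.03,.01):
        k=(q[:,2]>lo)&(q[:,2]<lo+.01)&(abs(q[:,1])<.09)&(abs(q[:,0])<.06); r=q[k]
        if len(r)>5: print(n,lo.round(2),len(r),np.percentile(r,[2,98],axis=0).round(3).tolist())
for uv in [(150,262),(175,258),(375,256),(400,262),(140,300),(180,290)]: print(uv,A[uv[1],uv[0]].round(4))
E
```

```text
open -0.1 26228 [[0.018, -0.06, -0.099], [0.039, 0.061, -0.09]]
open -0.09 9408 [[0.007, -0.065, -0.09], [0.039, 0.067, -0.08]]
open -0.08 1846 [[-0.006, -0.062, -0.08], [0.039, 0.061, -0.07]]
open -0.07 1072 [[-0.01, -0.048, -0.07], [0.008, 0.048, -0.06]]
open -0.06 1409 [[-0.01, -0.06, -0.06], [0.012, 0.06, -0.05]]
open -0.05 1669 [[-0.008, -0.061, -0.05], [0.012, 0.061, -0.04]]
open -0.04 1348 [[-0.0, -0.06, -0.04], [0.012, 0.06, -0.03]]
open -0.03 1425 [[-0.006, -0.059, -0.03], [0.012, 0.059, -0.02]]
open -0.02 1052 [[-0.008, -0.058, -0.02], [0.012, 0.058, -0.01]]
open -0.01 89 [[-0.009, -0.047, -0.01], [0.01, 0.047, -0.008]]
closed -0.1 31739 [[0.022, -0.059, -0.099], [0.039, 0.061, -0.09]]
closed -0.09 7145 [[0.011, -0.062, -0.09], [0.039, 0.068, -0.08]]
closed -0.08 1253 [[-0.003, -0.081, -0.08], [0.039, 0.081, -0.075]]
closed -0.07 55 [[-0.01, -0.004, -0.07], [0.003, 0.004, -0.06]]
closed -0.06 463 [[-0.009, -0.004, -0.059], [0.011, 0.004, -0.05]]
closed -0.05 355 [[0.009, -0.005, -0.05], [0.012, 0.005, -0.04]]
closed -0.04 237 [[0.009, -0.006, -0.04], [0.011, 0.005, -0.03]]
closed -0.03 567 [[0.006, -0.015, -0.03], [0.012, 0.015, -0.02]]
closed -0.02 547 [[0.01, -0.015, -0.02], [0.012, 0.015, -0.011]]
closed -0.01 439 [[-0.009, -0.001, -0.01], [0.013, 0.01, -0.001]]
closed -0.0 198 [[0.007, -0.002, 0.0], [0.013, 0.01, 0.01]]
closed 0.01 174 [[0.002, -0.003, 0.01], [0.013, 0.009, 0.02]]
closed 0.02 37 [[-0.002, -0.004, 0.02], [0.013, 0.008, 0.028]]
(150, 262) [ 0.0115 -0.0534 -0.0223]
(175, 258) [ 0.01   -0.0446 -0.0151]
(375, 256) [ 0.0105  0.0452 -0.0139]
(400, 262) [ 0.0115  0.0538 -0.0219]
(140, 300) [ 0.0108 -0.0477 -0.0514]
(180, 290) [-0.007  -0.044  -0.0137]
```

The camera shows the fingertips about 9 mm short of the reported TCP, where the text says they stand 19 mm ahead of it. That explains why the jaws closed just above the tab. I'll open, rise, re-measure the nut and go lower.

apply_moves([
  [0.1,0,0,-0.01,0,0,0],
  [0.4,0,0,-0.03,0,0,0],
  [0.6,0,0,-0.03,0,0,0],
  [0.6,0,0,-0.03,0,0,0],
  [0.6,0,0,0,0,0,0],
  [0.6,0,0,0,0,0,0],
])

```text
time_s: 4.88
tcp_pos: [0.5352, 0.2717, 0.1791]
eef_rot: [-180.0, 0.2, -125.0]
contact_force: [-0.5, 0.1, -2.4]
gripper_width: 0.0348
gripper_force: 0.0
```

```bash
cat > f.py <<'E'
from h import *
R=lambda y:np.array([[np.cos(y),np.sin(y),0],[np.sin(y),-np.cos(y),0],[0,0,-1]])
s=get_state();w=capture('wrist')
B=((cloud(w)-s['tcp_pos'])@R(np.radians(s['eef_rot'][2]))).reshape(-1,3)
zw=s['tcp_pos'][2]-B[:,2]
for a,b in((.08,.1),(.06,.08),(.034,.042),(.005,.015)):
    k=(zw>a)&(zw<b)&(np.hypot(B[:,0],B[:,1])<.04); q=B[k]
    if len(q)>5: print(a,len(q),q.mean(0).round(4),cv2.minAreaRect((q[:,:2]*1000).astype(np.float32)),np.percentile(zw[k],90))
print(s['time_s'],s['tcp_pos'],s['gripper_width'])
E
python3 f.py
```

```text
0.08 587 [-0.0003  0.0001  0.0938] ((-1.188307762145996, 0.1864027976989746), (26.021045684814453, 12.002659797668457), 0.11413785070180893) 0.08641474806444088
0.06 112 [1.150e-02 1.000e-04 1.093e-01] ((2.3442559242248535, 0.05506134033203125), (20.38603973388672, 12.583596229553223), 0.915992796421051) 0.07729982969184285
0.034 416 [ 0.0066 -0.0002  0.141 ] ((-0.03531455993652344, 0.18514060974121094), (35.084537506103516, 19.009735107421875), 0.4822203814983368) 0.03986821747655292
4.8833 [0.53515899 0.27174043 0.1791141 ] 0.03481294060358428
```

apply_moves([
  [0.6,-0.0005,0,0.03,0,0,0],
  [0.6,0,0,0.03,0,0,0],
  [0.6,0,0,0.03,0,0,0],
  [0.6,0,0,0.02,0,0,0],
  [0.6,0,0,0,0,0,0],
  [0.6,0,0,0,0,0,0],
])

```text
time_s: 5.43
tcp_pos: [0.5337, 0.2704, 0.0649]
eef_rot: [180.0, -0.3, -125.0]
contact_force: [-0.0, 0.4, 0.3]
gripper_width: 0.0525
gripper_force: 0.0
```

apply_moves([
  [0.6,0,0,0.009,0,0,0],
  [0.6,0,0,0.008,0,0,0],
  [0.6,0,0,0,0,0,0],
  [0.3,0,0,0,0,0,0],
  [0,0,0,0,0,0,0],
  [0,0,0,0,0,0,0],
  [0,0,0,0,0,0,0],
  [0,0,0,0,0,0,0],
  [0,0,0,0,0,0,0],
  [0,0,0,0,0,0,0],
], newtons=40)

```text
time_s: 6.27
tcp_pos: [0.5347, 0.2714, 0.0496]
eef_rot: [-180.0, 0.0, -125.1]
contact_force: [0.5, -0.2, 0.3]
gripper_width: 0.0122
gripper_force: 40.6
```

Gripped at 12 mm. Next I lift, align with the channel, move above slot_open and look.

apply_moves([
  [0,0,0,-0.01,0,0,0],
  [0,0,0,-0.03,0,0,0],
  [0,0,0,-0.03,0,0,0],
  [0,0,0,-0.03,0,0,-0.071],
  [0,0,0,0,0,0,-0.071],
  [0,0,0,0,0,0,-0.071],
  [0,0.0281,-0.0105,0,0,0,0],
  [0,0.0281,-0.0105,0,0,0,0],
  [0,0.0281,-0.0105,0,0,0,0],
  [0,0.0281,-0.0105,0,0,0,0],
  [0,0.0281,-0.0105,0,0,0,0],
  [0,0.0281,-0.0105,0,0,0,0],
  [0,0.0281,-0.0105,0,0,0,0],
  [0,0.0281,-0.0105,0,0,0,0],
  [0,0.0281,-0.0105,0,0,0,0],
  [0,0.0281,-0.0105,0,0,0,0],
  [0,0,0,0,0,0,0],
  [0,0,0,0,0,0,0],
  [0,0,0,0,0,0,0],
  [0,0,0,0,0,0,0],
])

```text
time_s: 7.93
tcp_pos: [0.5588, -0.027, 0.1498]
eef_rot: [-180.0, 0.0, -105.9]
contact_force: [-0.0, -0.2, -0.5]
gripper_width: 0.0116
gripper_force: 40.0
```

```bash
cat > g.py <<'E'
from h import *
import pickle
R=lambda y:np.array([[np.cos(y),np.sin(y),0],[np.sin(y),-np.cos(y),0],[0,0,-1]])
s=get_state();w=capture('wrist'); print(s['time_s'],s['tcp_pos'],s['eef_rot'],s['contact_force'],s['gripper_width'])
P=cloud(w); save('w2',cv2.resize(w['frame'],(800,600)))
pickle.dump((w,s),open('w2.pkl','wb'))
B=((P-s['tcp_pos'])@R(np.radians(s['eef_rot'][2])))
z=P[...,2]; Q=B.reshape(-1,3); zz=z.ravel()
k=(abs(zz-.041)<.004)&(abs(Q[:,1])<.04)&(Q[:,0]>-.1)&(Q[:,0]<.25)
q=Q[k]; print(len(q),cv2.minAreaRect((q[:,:2]*1000).astype(np.float32)),np.median(zz[k]))
# per-x-slice edges of the two lips in tool y
L=[]
for x in np.arange(-.06,.2,.01):
    r=q[abs(q[:,0]-x)<.005,1]
    if len(r)<10: continue
    a=r[r<np.median(r)] if 0 else np.sort(r); g=np.diff(a); i=g.argmax()
    print(x.round(3),len(r),a[0].round(4),a[i].round(4),a[i+1].round(4),a[-1].round(4),'mid',((a[0]+a[-1])/2).round(4),((a[i]+a[i+1])/2).round(4))
E
python3 g.py
```

```text
7.9333 [ 0.55883441 -0.02696437  0.14977286] [-1.79986517e+02  1.61188420e-02 -1.05850222e+02] [-0.02190526 -0.24293714 -0.47209878] 0.011636085580957321
6334 ((46.696556091308594, -1.8191852569580078), (41.25957489013672, 185.18434143066406), 89.87478637695312) 0.040515263212581865
-0.04 129 -0.0215 -0.0157 0.0155 0.019 mid -0.0013 -0.0001
-0.03 163 -0.0222 -0.0156 0.0154 0.0188 mid -0.0017 -0.0001
-0.02 187 -0.022 -0.0154 0.0098 0.0186 mid -0.0017 -0.0028
-0.01 285 -0.0217 -0.0129 0.0096 0.0184 mid -0.0016 -0.0016
0.0 300 -0.0223 -0.0128 0.0096 0.0182 mid -0.002 -0.0016
0.01 333 -0.0221 -0.0127 0.0094 0.0189 mid -0.0016 -0.0016
0.02 325 -0.0219 -0.0127 0.0094 0.0187 mid -0.0016 -0.0016
0.03 340 -0.0223 -0.0131 0.0093 0.0184 mid -0.002 -0.0019
0.04 338 -0.0221 -0.013 0.0091 0.0182 mid -0.0019 -0.0019
0.05 367 -0.022 -0.0129 0.0091 0.0188 mid -0.0016 -0.0019
0.06 374 -0.0224 -0.0128 0.0097 0.0185 mid -0.002 -0.0015
0.07 384 -0.0221 -0.0133 0.0096 0.0183 mid -0.0019 -0.0019
0.08 369 -0.0225 -0.0132 0.0095 0.0182 mid -0.0022 -0.0019
0.09 416 -0.0224 -0.013 0.0094 0.0187 mid -0.0019 -0.0018
0.1 439 -0.0222 -0.0129 0.0093 0.0184 mid -0.0019 -0.0018
0.11 429 -0.0226 -0.0129 0.0092 0.0183 mid -0.0022 -0.0019
0.12 452 -0.0224 -0.0132 0.009 0.0186 mid -0.0019 -0.0021
0.13 491 -0.0226 -0.0131 0.0089 0.0185 mid -0.002 -0.0021
0.14 210 -0.0225 -0.013 0.0089 0.0183 mid -0.0021 -0.0021
```

View pics/w2.png

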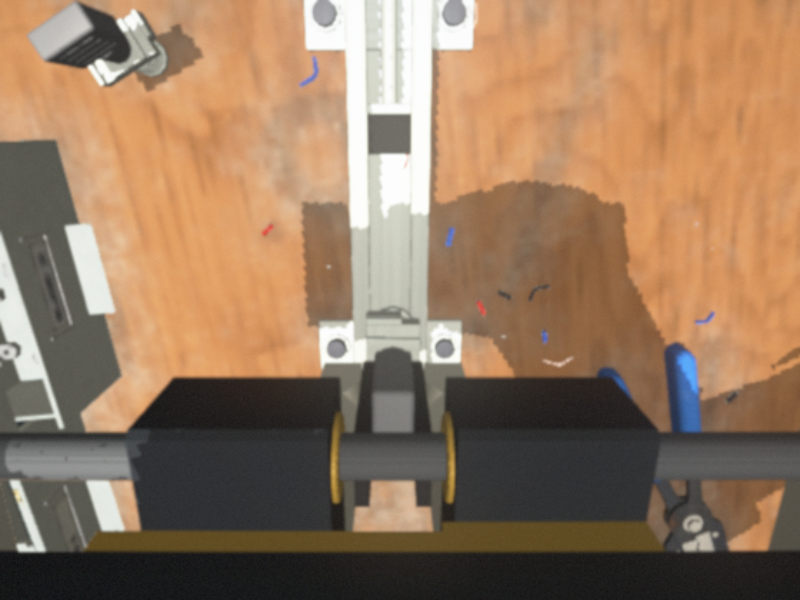

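The view shows the held nut at (390,390) over the slot, with its long side along the channel. The buffer is at (389,133). The slot middle is 1.8 mm off in tool y and 0.2° off in angle. I'll correct both and descend until the plate is just above the lips.

apply_moves([
  [0,0,-0.0018,0,0,0,-0.002],
  [0,0,0,0.03,0,0,0],
  [0,0,0,0.03,0,0,0],
  [0,0,0,0.015,0,0,0],
  [0,0,0,0.008,0,0,0],
  [0,0,0,0.004,0,0,0],
  [0,0,0,0,0,0,0],
  [0,0,0,0,0,0,0],
  [0,0,0,0,0,0,0],
  [0,0,0,0,0,0,0],
])

```text
time_s: 8.82
tcp_pos: [0.5613, -0.0279, 0.0636]
eef_rot: [-179.9, 0.1, -105.7]
contact_force: [-0.5, -0.0, -0.5]
gripper_width: 0.0116
gripper_force: 40.0
```

```bash
python3 - <<'E'
from h import *
import pickle
R=lambda y:np.array([[np.cos(y),np.sin(y),0],[np.sin(y),-np.cos(y),0],[0,0,-1]])
w,s=pickle.load(open('w2.pkl','rb'))
f=w['frame'].astype(int)
col=f[60:160,262:284].sum(2).mean(1); d=(np.r_[col[1:]-col[:-1]])
print([ (60+i,int(col[i])) for i in range(0,100,3)])
B=((cloud(w)-s['tcp_pos'])@R(np.radians(s['eef_rot'][2])))
for v in range(66,120,3): print(v,B[v,272].round(4),(s['tcp_pos'][2]-B[v,272,2]).round(4), f[v,272])
s=get_state();print(s['tcp_pos'],s['eef_rot'],s['contact_force'],s['time_s'])
E
```

```text
[(60, 681), (63, 689), (66, 675), (69, 695), (72, 714), (75, 758), (78, 745), (81, 325), (84, 325), (87, 325), (90, 325), (93, 325), (96, 325), (99, 326), (102, 326), (105, 322), (108, 693), (111, 730), (114, 724), (117, 729), (120, 730), (123, 733), (126, 734), (129, 726), (132, 727), (135, 731), (138, 727), (141, 715), (144, 665), (147, 643), (150, 635), (153, 615), (156, 611), (159, 609)]
66 [ 0.0985 -0.0019  0.1209] 0.0289 [252 253 252]
69 [ 0.0964 -0.0019  0.12  ] 0.0298 [252 252 252]
72 [ 0.0943 -0.0019  0.1206] 0.0291 [250 250 248]
75 [ 0.0923 -0.0019  0.1203] 0.0295 [253 253 253]
78 [ 0.0902 -0.0019  0.121 ] 0.0288 [248 250 247]
81 [ 0.0881 -0.0019  0.119 ] 0.0308 [111 110 103]
84 [ 0.086  -0.0019  0.1188] 0.031 [112 110 101]
87 [ 0.0839 -0.0019  0.1177] 0.0321 [113 112 104]
90 [ 0.0818 -0.0019  0.1195] 0.0303 [114 111 104]
93 [ 0.0797 -0.0019  0.1184] 0.0314 [111 109 101]
96 [ 0.0776 -0.0019  0.1191] 0.0307 [113 110 102]
99 [ 0.0755 -0.0019  0.1192] 0.0305 [112 111 103]
102 [ 0.0733 -0.0019  0.1186] 0.0311 [112 109 102]
105 [ 0.0712 -0.0019  0.119 ] 0.0308 [110 108 100]
108 [ 0.0677 -0.0021  0.1481] 0.0017 [244 245 243]
111 [ 0.0653 -0.0022  0.1483] 0.0015 [253 253 253]
114 [ 0.0629 -0.0022  0.1486] 0.0012 [253 253 253]
117 [ 0.0605 -0.0022  0.148 ] 0.0017 [253 253 253]
[ 0.56128407 -0.02788211  0.06359058] [-1.79901434e+02  5.25831551e-02 -1.05686967e+02] [-0.51636749 -0.03157132 -0.51472228] 8.8167
```

```bash
cat > k.py <<'E'
from h import *
import pickle
R=lambda y:np.array([[np.cos(y),np.sin(y),0],[np.sin(y),-np.cos(y),0],[0,0,-1]])
for i in range(2):
    s=get_state();w=capture('wrist')
    P=cloud(w); B=((P-s['tcp_pos'])@R(np.radians(s['eef_rot'][2])))
    Q=B.reshape(-1,3); zz=P[...,2].ravel()
    print(s['tcp_pos'].round(4),s['eef_rot'].round(2),s['contact_force'].round(2))
k=(abs(zz-.041)<.004)&(abs(Q[:,1])<.04)
q=Q[k]
for x in np.arange(-.02,.14,.02):
    r=q[abs(q[:,0]-x)<.007,1]
    if len(r)<10: continue
    a=np.sort(r); g=np.diff(a); i=g.argmax(); print(x.round(3),len(r),a[0].round(4),a[i].round(4),a[i+1].round(4),a[-1].round(4))
for lo,hi in((.043,.056),(.056,.07),(.07,.098)):
    k=(zz>lo)&(zz<hi)&(abs(Q[:,1])<.012)&(Q[:,0]<.03)&(Q[:,0]>.011); r=Q[k]
    print('nut',lo,len(r),np.percentile(r[:,1],[1,99]).round(4) if len(r)>3 else '')
save('w3',cv2.resize(w['frame'][150:420,130:430],(800,600)))
E
python3 k.py
```

```text
[ 0.5613 -0.0279  0.0636] [-1.7990e+02  5.0000e-02 -1.0569e+02] [-0.52 -0.03 -0.51]
[ 0.5612 -0.028   0.0635] [-1.7991e+02  5.0000e-02 -1.0570e+02] [-0.3   0.11 -1.1 ]
0.0 668 -0.0198 -0.0107 0.0117 0.0214
0.02 909 -0.0197 0.0098 0.012 0.0214
0.04 970 -0.0197 -0.0101 0.0117 0.0213
0.06 1080 -0.0198 -0.0101 0.0118 0.0215
0.08 1181 -0.0197 -0.01 0.0118 0.0215
0.1 1295 -0.0198 -0.0101 0.0119 0.0217
0.12 835 -0.0198 -0.0102 0.0118 0.0215
nut 0.043 544 [-0.0096  0.0096]
nut 0.056 2 
nut 0.07 947 [-0.0118  0.0118]
```

View pics/w3.png

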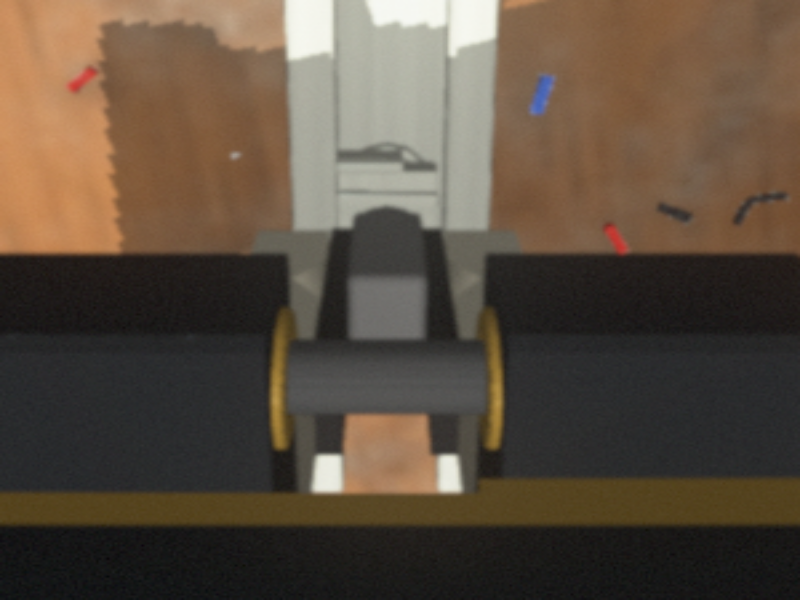

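The plate sits between the lips with its left edge close to the left lip (338 against 335), so the middle is +0.8 mm off in tool y. I'll correct that and lower slowly into the slot.

apply_moves([
  [0,0,0.0008,0,0,0,0],
  [0,0,0,0,0,0,0],
  [0,0,0,0.002,0,0,0],
  [0,0,0,0.002,0,0,0],
  [0,0,0,0.002,0,0,0],
  [0,0,0,0.002,0,0,0],
  [0,0,0,0.001,0,0,0],
  [0,0,0,0,0,0,0],
  [0,0,0,0,0,0,0],
])

```text
time_s: 9.67
tcp_pos: [0.5597, -0.0279, 0.0533]
eef_rot: [180.0, -0.0, -105.7]
contact_force: [0.5, 0.2, -0.4]
gripper_width: 0.0117
gripper_force: 40.0
```

```bash
sed -i '/save(/d' k.py; python3 k.py
```

```text
[ 0.5597 -0.0279  0.0533] [ 1.7998e+02 -1.0000e-02 -1.0570e+02] [ 0.53  0.23 -0.35]
[ 0.5598 -0.0279  0.0534] [ 1.800e+02 -1.000e-02 -1.057e+02] [-1.18 -0.45 -0.58]
0.0 635 -0.021 -0.0114 -0.0096 0.0199
0.02 1306 -0.0211 -0.0114 -0.0096 0.02
0.04 1066 -0.0211 -0.0115 0.0105 0.0202
0.06 1179 -0.0211 -0.0113 0.0105 0.0201
0.08 1315 -0.0211 -0.0113 0.0104 0.0201
0.1 1460 -0.0211 -0.0114 0.0104 0.0201
0.12 691 -0.0211 -0.0115 0.0106 0.02
nut 0.043 43 [-0.0094  0.0028]
nut 0.056 250 [-0.0116  0.0117]
nut 0.07 974 [-0.0118  0.0118]
```

The offset is now within 0.5 mm and nothing is touching. Next I press down to about 8.5 mm below the channel origin (TCP z about 0.041).

apply_moves([
  [0,0,-0.0003,0,0,0,0],
  [0,0,0,0.002,0,0,0],
  [0,0,0,0.002,0,0,0],
  [0,0,0,0.002,0,0,0],
  [0,0,0,0,0,0,0],
])

```text
time_s: 10.18
tcp_pos: [0.5605, -0.0279, 0.0475]
eef_rot: [-180.0, 0.0, -105.7]
contact_force: [-0.2, -0.7, 3.0]
gripper_width: 0.0121
gripper_force: 40.0
```

apply_moves([
  [0,0,0,0.002,0,0,0],
  [0,0,0,0.002,0,0,0],
  [0,0,0,0.001,0,0,0],
  [0,0,0,0,0,0,0],
  [0,0,0,0,0,0,0],
])

```text
time_s: 10.6
tcp_pos: [0.5605, -0.0279, 0.0429]
eef_rot: [-179.9, 0.0, -105.7]
contact_force: [-0.7, -0.1, 6.4]
gripper_width: 0.0117
gripper_force: 40.0
```

```bash
python3 k.py
```

```text
[ 0.5605 -0.0279  0.0429] [-1.7995e+02  1.0000e-02 -1.0568e+02] [-0.74 -0.06  6.43]
[ 0.5605 -0.0279  0.0429] [-1.7995e+02  1.0000e-02 -1.0568e+02] [-0.85  0.8   6.81]
0.0 176 -0.0203 -0.0107 0.0111 0.0206
0.02 1073 -0.0204 -0.0108 0.0112 0.0208
0.04 1197 -0.0204 -0.0107 0.0111 0.0208
0.06 1323 -0.0203 -0.0107 0.0111 0.0208
0.08 1465 -0.0204 -0.0107 0.0111 0.0208
0.1 1656 -0.0204 -0.0107 0.0111 0.0209
0.12 515 -0.0207 -0.0108 0.0111 0.0209
nut 0.043 144 [-0.0109  0.0111]
nut 0.056 524 [-0.0118  0.0118]
nut 0.07 712 [-0.0119  0.0119]
```

Centred within 0.2 mm and the spring force matches. I'll press the last 2 mm, then turn clockwise by 45° and check.

apply_moves([
  [0,0,0,0.001,0,0,0],
  [0,0,0,0.001,0,0,0],
  [0,0,0,0,0,0,0],
  [0,0,0,0,0,0,0.05],
  [0,0,0,0,0,0,0.05],
  [0,0,0,0,0,0,0.05],
  [0,0,0,0,0,0,0.05],
  [0,0,0,0,0,0,0.05],
  [0,0,0,0,0,0,0.05],
  [0,0,0,0,0,0,0.05],
  [0,0,0,0,0,0,0.05],
  [0,0,0,0,0,0,0.05],
  [0,0,0,0,0,0,0.05],
  [0,0,0,0,0,0,0],
  [0,0,0,0,0,0,0],
])

```text
time_s: 11.95
tcp_pos: [0.5609, -0.0279, 0.0412]
eef_rot: [-180.0, 0.1, -150.7]
contact_force: [-0.6, 0.4, 7.5]
gripper_width: 0.012
gripper_force: 40.0
```

```bash
python3 -c "
from h import *
s=get_state()
for k in('tcp_pos','eef_rot','contact_force','moment','joints'):print(k,s[k].round(4))"
```

```text
tcp_pos [ 0.5609 -0.0279  0.0412]
eef_rot [-1.799543e+02  9.000000e-02 -1.507074e+02]
contact_force [-0.5501  0.4275  7.4679]
moment [0.1045 0.0196 0.0175]
joints [ 1.71408e+01  2.01293e+01 -2.62175e+01  3.74000e-02 -4.35556e+01
 -7.78754e+01]
```

Forces are clean, so I'll do the second half of the turn.

apply_moves([
  [0,0,0,0,0,0,0.05],
  [0,0,0,0,0,0,0.05],
  [0,0,0,0,0,0,0.05],
  [0,0,0,0,0,0,0.05],
  [0,0,0,0,0,0,0.05],
  [0,0,0,0,0,0,0.05],
  [0,0,0,0,0,0,0.05],
  [0,0,0,0,0,0,0.05],
  [0,0,0,0,0,0,0.05],
  [0,0,0,0,0,0,0.05],
  [0,0,0,0,0,0,0],
  [0,0,0,0,0,0,0],
])

```text
time_s: 12.95
tcp_pos: [0.561, -0.0278, 0.0412]
eef_rot: [180.0, 0.1, 164.3]
contact_force: [-1.0, 0.6, 8.9]
gripper_width: 0.0118
gripper_force: 40.0
```

```bash
cat > m.py <<'E'
from h import *
R=lambda y:np.array([[np.cos(y),np.sin(y),0],[np.sin(y),-np.cos(y),0],[0,0,-1]])
s=get_state();w=capture('wrist')
for k in('time_s','tcp_pos','eef_rot','contact_force','moment','gripper_width'):print(k,np.round(s[k],4))
P=cloud(w); Q=((P-s['tcp_pos'])@R(np.radians(s['eef_rot'][2]))).reshape(-1,3); zz=P[...,2].ravel()
# channel across tool x: lips at z .041
q=Q[(abs(zz-.041)<.004)&(Q[:,0]>-.03)&(Q[:,0]<.04)]
for y in np.arange(-.14,.15,.02):
    r=np.sort(q[abs(q[:,1]-y)<.005,0])
    if len(r)<20: continue
    i=np.diff(r).argmax(); print(y.round(2),len(r),r[[0,i,i+1,-1]].round(4))
t=Q[(zz>.062)&(zz<.09)&(abs(Q[:,1])<.005)&(Q[:,0]>0)&(Q[:,0]<.025)]
print('tab front x',np.median(t[:,0]) if len(t) else None,len(t))
u=np.array([np.cos(np.radians(74.3)),np.sin(np.radians(74.3))]); F=s['contact_force'][:2]
print('F along +y',F@u,'across',F@[u[1],-u[0]],'pos along',s['tcp_pos'][:2]@u,'across',s['tcp_pos'][:2]@[u[1],-u[0]])
E
python3 m.py
```

```text
time_s 12.95
tcp_pos [ 0.561  -0.0278  0.0412]
eef_rot [1.799587e+02 1.058000e-01 1.642937e+02]
contact_force [-1.0153  0.6114  8.8522]
moment [ 0.1274 -0.0786 -0.0513]
gripper_width 0.0118
-0.14 207 [-0.0194 -0.0098  0.0128  0.0128]
-0.12 795 [-0.0196 -0.0096  0.0119  0.0218]
-0.1 797 [-0.0197 -0.0095  0.0121  0.0217]
-0.08 407 [0.0119 0.0119 0.0122 0.0218]
-0.06 413 [0.012  0.012  0.0122 0.0217]
-0.04 417 [0.0121 0.0208 0.021  0.0217]
-0.02 412 [0.0118 0.0118 0.012  0.0218]
0.0 427 [0.012  0.0121 0.0122 0.0219]
0.02 415 [0.012  0.0184 0.0186 0.0218]
0.04 412 [0.012  0.0144 0.0146 0.0219]
0.06 418 [0.012  0.0216 0.0218 0.0219]
0.08 400 [0.0119 0.0217 0.022  0.022 ]
tab front x 0.010215977475043669 1123
F along +y 0.31380134275822746 across -1.1428908789740007 pos along 0.12506711315344304 across 0.547625749992429
```

The turn went cleanly to 164.3°, which is square across the channel. I'll slide along −y (tool −y) with a small centring correction. Contact is expected near along = 0.065 m.

apply_moves([
  [0,0.0005,0,0,0,0,0],
  [0,0,-0.003,0,0,0,0],
  [0,0,-0.004,0,0,0,0],
  [0,0,-0.004,0,0,0,0],
  [0,0,-0.004,0,0,0,0],
  [0,0,-0.004,0,0,0,0],
  [0,0,-0.004,0,0,0,0],
  [0,0,-0.003,0,0,0,0],
  [0,0,0,0,0,0,0],
])

```text
time_s: 13.75
tcp_pos: [0.5543, -0.0521, 0.0414]
eef_rot: [179.9, 0.2, 164.3]
contact_force: [0.7, 4.3, 7.5]
gripper_width: 0.0118
gripper_force: 40.0
```

```bash
python3 m.py | grep -v '^-\?0\.[0-9]* '
```

```text
time_s 13.75
tcp_pos [ 0.5543 -0.0521  0.0414]
eef_rot [179.8727   0.1873 164.3174]
contact_force [0.6716 4.2952 7.5159]
moment [ 1.5752 -0.4126  0.024 ]
gripper_width 0.0118
tab front x 0.010388982371621369 1142
F along +y 4.316703562569029 across -0.5157213249067683 pos along 0.09979374014080264 across 0.547701797139211
```

apply_moves([
  [0,0,-0.004,0,0,0,0],
  [0,0,-0.004,0,0,0,0],
  [0,0,-0.004,0,0,0,0],
  [0,0,-0.004,0,0,0,0],
  [0,0,-0.003,0,0,0,0],
  [0,0,-0.002,0,0,0,0],
  [0,0,0,0,0,0,0],
  [0,0,0,0,0,0,0],
  [0,0,0,0,0,0,0],
])

```text
time_s: 14.55
tcp_pos: [0.5486, -0.0723, 0.0414]
eef_rot: [179.9, 0.2, 164.3]
contact_force: [1.0, 3.1, 7.8]
gripper_width: 0.0117
gripper_force: 40.0
```

```bash
python3 m.py | grep -v '^-\?0\.[0-9]* '
```

```text
time_s 14.55
tcp_pos [ 0.5486 -0.0723  0.0414]
eef_rot [1.798964e+02 1.776000e-01 1.643271e+02]
contact_force [0.9571 3.0538 7.8406]
moment [ 1.6632 -0.3894  0.0168]
gripper_width 0.0117
tab front x 0.010220654268461507 1112
F along +y 3.1988295660275936 across 0.09502112929774054 pos along 0.07883007667389973 across 0.5476832917886594
```

apply_moves([
  [0,0,-0.002,0,0,0,0],
  [0,0,-0.002,0,0,0,0],
  [0,0,-0.002,0,0,0,0],
  [0,0,-0.002,0,0,0,0],
  [0,0,0,0,0,0,0],
])

```text
time_s: 15.02
tcp_pos: [0.5465, -0.0799, 0.0414]
eef_rot: [179.9, 0.2, 164.3]
contact_force: [-0.5, 5.5, 7.1]
gripper_width: 0.0121
gripper_force: 40.0
```

apply_moves([
  [0,0,-0.001,0,0,0,0],
  [0,0,-0.001,0,0,0,0],
  [0,0,0,0,0,0,0],
])

```text
time_s: 15.27
tcp_pos: [0.546, -0.0817, 0.0414]
eef_rot: [179.9, 0.2, 164.3]
contact_force: [0.5, 4.9, 7.1]
gripper_width: 0.012
gripper_force: 40.0
```

```bash
python3 m.py | grep -v '^-\?0\.[0-9]* '
```

```text
time_s 15.2667
tcp_pos [ 0.546  -0.0817  0.0414]
eef_rot [179.8756   0.1864 164.3258]
contact_force [0.5394 4.899  7.0555]
moment [ 2.2449 -0.3814 -0.018 ]
gripper_width 0.012
tab front x 0.010380997819734486 1127
F along +y 4.8622240615111 across -0.8063661966453631 pos along 0.06906936001840558 across 0.5477089036289671
```

apply_moves([
  [0,0,-0.001,0,0,0,0],
  [0,0,0,0,0,0,0],
])

```text
time_s: 15.48
tcp_pos: [0.5457, -0.0826, 0.0414]
eef_rot: [179.9, 0.2, 164.3]
contact_force: [1.1, 4.9, 6.8]
gripper_width: 0.0118
gripper_force: 40.0
```

```bash
python3 m.py | grep -v '^-\?0\.[0-9]* '
```

```text
time_s 15.4833
tcp_pos [ 0.5457 -0.0826  0.0414]
eef_rot [179.8742   0.189  164.3294]
contact_force [1.1382 4.8789 6.8164]
moment [ 2.2801 -0.4384  0.0496]
gripper_width 0.0118
tab front x 0.010470412623329615 1136
F along +y 5.004873661864271 across -0.22448698107570397 pos along 0.06811945443532982 across 0.5477342302778332
```

apply_moves([
  [0,0,-0.001,0,0,0,0],
  [0,0,0,0,0,0,0],
])

```text
time_s: 15.7
tcp_pos: [0.5455, -0.0836, 0.0414]
eef_rot: [179.9, 0.2, 164.3]
contact_force: [0.2, 5.1, 7.8]
gripper_width: 0.012
gripper_force: 40.0
```

```bash
python3 m.py | grep -v '^-\?0\.[0-9]* '
```

```text
time_s 15.7
tcp_pos [ 0.5455 -0.0836  0.0414]
eef_rot [179.8745   0.1902 164.3309]
contact_force [0.2274 5.1435 7.795 ]
moment [ 2.3737 -0.3644  0.0444]
gripper_width 0.012
tab front x 0.01035019471038387 1140
F along +y 5.013131162059311 across -1.172948506313638 pos along 0.06713838930831943 across 0.5477373149980732
```

The moment is nearly flat, so this is only drag and there is no contact yet.

apply_moves([
  [0,0,-0.001,0,0,0,0],
  [0,0,-0.001,0,0,0,0],
  [0,0,0,0,0,0,0],
])

```text
time_s: 16.0
tcp_pos: [0.5449, -0.0855, 0.0414]
eef_rot: [179.9, 0.2, 164.3]
contact_force: [0.9, 5.4, 7.0]
gripper_width: 0.0119
gripper_force: 40.0
```

```bash
python3 m.py | grep -E 'moment|along'
```

```text
moment [ 2.5144e+00 -4.1410e-01 -5.0000e-04]
F along +y 5.441160595951496 across -0.5673059879589845 pos along 0.06515702552214346 across 0.5477091598977692
```

apply_moves([
  [0,0,-0.001,0,0,0,0],
  [0,0,0,0,0,0,0],
])

```text
time_s: 16.22
tcp_pos: [0.5447, -0.0863, 0.0414]
eef_rot: [179.9, 0.2, 164.3]
contact_force: [0.4, 7.6, 7.6]
gripper_width: 0.0117
gripper_force: 40.0
```

```bash
python3 m.py | grep -E 'moment|along'
```

```text
moment [ 2.8558 -0.3923  0.0234]
F along +y 7.398969332417762 across -1.6217403410825622 pos along 0.0643378711974123 across 0.5477426109761545
```

Contact is at along ≈ 0.065 and the moment is now rising. I'll squeeze about 3 mm more.

apply_moves([
  [0,0,-0.001,0,0,0,0],
  [0,0,-0.001,0,0,0,0],
  [0,0,0,0,0,0,0],
])

```text
time_s: 16.52
tcp_pos: [0.5443, -0.0879, 0.0414]
eef_rot: [179.8, 0.2, 164.3]
contact_force: [0.3, 8.9, 8.3]
gripper_width: 0.0118
gripper_force: 40.0
```

```bash
python3 m.py | grep -E 'moment|along'
```

```text
moment [ 3.6598 -0.3275  0.0372]
F along +y 8.665782633650819 across -2.1380408773601483 pos along 0.06268409698210475 across 0.5477401263342621
```

apply_moves([
  [0,0,-0.001,0,0,0,0],
  [0,0,0,0,0,0,0],
  [0,0,0,0,0,0,0],
])

```text
time_s: 16.82
tcp_pos: [0.5441, -0.0887, 0.0414]
eef_rot: [179.8, 0.2, 164.3]
contact_force: [0.3, 9.8, 8.2]
gripper_width: 0.0121
gripper_force: 40.0
```

```bash
python3 m.py
```

```text
time_s 16.8167
tcp_pos [ 0.5441 -0.0887  0.0414]
eef_rot [179.8227   0.2078 164.3268]
contact_force [0.3022 9.7597 8.1941]
moment [ 4.0445 -0.2886 -0.0046]
gripper_width 0.0121
-0.12 155 [-0.0193 -0.0063 -0.0052  0.0216]
-0.1 811 [-0.0198 -0.0095  0.0118  0.0219]
-0.08 421 [0.0118 0.0125 0.0126 0.0219]
-0.06 430 [0.0122 0.015  0.0152 0.022 ]
-0.04 422 [0.0119 0.012  0.0121 0.022 ]
-0.02 427 [0.0121 0.0198 0.02   0.022 ]
0.0 427 [0.012  0.0218 0.022  0.022 ]
0.02 419 [0.0121 0.0219 0.0221 0.0221]
0.04 428 [0.0118 0.0217 0.0219 0.0219]
0.06 420 [0.0119 0.0217 0.0218 0.0218]
0.08 428 [0.0119 0.0204 0.0206 0.0218]
0.1 800 [-0.0202 -0.0093  0.0116  0.0218]
0.12 797 [-0.0197 -0.0093  0.0117  0.0219]
0.14 502 [-0.0196 -0.0095  0.0119  0.0218]
tab front x 0.010456029102849105 1135
F along +y 9.477342581484143 across -2.3500137635325298 pos along 0.061871446395449975 across 0.5477767536169494
```

The buffer is at about 4 N (9.5 N total less about 5.3 N drag). The nut leans about 0.7 mm towards the +x wall, so I'll recentre it and then ease up about 4 mm.

apply_moves([
  [0,0.0008,0,0,0,0,0],
  [0,0,0,0,0,0,0],
  [0,0,0,-0.001,0,0,0],
  [0,0,0,-0.001,0,0,0],
  [0,0,0,-0.001,0,0,0],
  [0,0,0,0,0,0,0],
  [0,0,0,0,0,0,0],
])

```text
time_s: 17.45
tcp_pos: [0.5439, -0.0886, 0.0444]
eef_rot: [179.8, 0.3, 164.3]
contact_force: [3.0, 8.2, 5.3]
gripper_width: 0.0114
gripper_force: 40.0
```

```bash
python3 m.py | grep -E '_|moment|along|^0.12'
```

```text
time_s 17.45
tcp_pos [ 0.5439 -0.0886  0.0444]
eef_rot [179.8196   0.2629 164.3332]
contact_force [2.9551 8.2272 5.2785]
moment [ 3.249  -1.0999 -0.0174]
gripper_width 0.0114
0.12 779 [-0.0204 -0.0096  0.0115  0.0216]
F along +y 8.719871984461966 across 0.6185313038780631 pos along 0.061865105739792536 across 0.5475926543532968
```

apply_moves([
  [0,0,0,-0.001,0,0,0],
  [0,0,0,-0.0005,0,0,0],
  [0,0,0,0,0,0,0],
  [0,0,0,0,0,0,0],
])

```text
time_s: 17.83
tcp_pos: [0.5438, -0.0886, 0.0456]
eef_rot: [179.8, 0.3, 164.3]
contact_force: [3.6, 7.0, 2.3]
gripper_width: 0.0117
gripper_force: 40.0
```

```bash
python3 m.py | grep -E '_|moment|along|^0.12'
```

```text
time_s 17.8333
tcp_pos [ 0.5438 -0.0886  0.0456]
eef_rot [179.8211   0.2513 164.3264]
contact_force [3.607  6.9901 2.3132]
moment [ 3.007  -1.601   0.0208]
gripper_width 0.0117
0.12 769 [-0.0202 -0.01    0.0111  0.0218]
F along +y 7.705327823731234 across 1.5808848830549873 pos along 0.061847058902229676 across 0.5475345072176426
```

The nut is seated: z force has dropped to 2 N as the lips take the load. Before opening I'll relieve the remaining side push a little.

apply_moves([
  [0,0,0.0005,-0.0003,0,0,0],
  [0,0,0.0005,0,0,0,0],
  [0,0,0,0,0,0,0],
  [0,0,0,0,0,0,0],
])

```text
time_s: 18.22
tcp_pos: [0.5438, -0.0884, 0.0456]
eef_rot: [179.9, 0.2, 164.3]
contact_force: [4.2, 2.1, -1.2]
gripper_width: 0.012
gripper_force: 40.0
```

```bash
python3 m.py | grep -E '_|moment|along|^0.12'
```

```text
time_s 18.2167
tcp_pos [ 0.5438 -0.0884  0.0456]
eef_rot [179.879    0.2226 164.3256]
contact_force [ 4.2313  2.1431 -1.1568]
moment [ 1.1144 -2.0127  0.0338]
gripper_width 0.012
0.12 755 [-0.0201 -0.0099  0.0116  0.0216]
F along +y 3.208112451868306 across 3.4935517713602477 pos along 0.062098605032474455 across 0.547470521294051
```

apply_moves([
  [0,-0.0004,0.0005,0,0,0,0],
  [0,0,0,0,0,0,0],
  [0,0,0,0,0,0,0],
])

```text
time_s: 18.52
tcp_pos: [0.5438, -0.0883, 0.0456]
eef_rot: [179.9, 0.2, 164.3]
contact_force: [4.8, 2.7, -1.2]
gripper_width: 0.0115
gripper_force: 40.0
```

```bash
python3 m.py | grep -E '_|moment|along|^0.12'
```

```text
time_s 18.5167
tcp_pos [ 0.5438 -0.0883  0.0456]
eef_rot [1.799187e+02 1.677000e-01 1.643273e+02]
contact_force [ 4.8325  2.7197 -1.1984]
moment [ 1.0434 -2.2925  0.0295]
gripper_width 0.0115
0.12 746 [-0.0203 -0.0098  0.0116  0.0215]
F along +y 3.9258777881443825 across 3.916250437734392 pos along 0.06213870366060639 across 0.5474048957396654
```

Loads are small, so I'll release and retreat straight up.

apply_moves([
  [0.2,0,0,0,0,0,0],
  [0.3,0,0,0,0,0,0],
  [0.4,0,0,0,0,0,0],
  [0.45,0,0,0,0,0,0],
  [0.45,0,0,0,0,0,0],
  [0.45,0,0,0,0,0,0],
  [0.45,0,0,-0.01,0,0,0],
  [0.45,0,0,-0.02,0,0,0],
  [0.45,0,0,-0.03,0,0,0],
  [0.45,0,0,-0.03,0,0,0],
  [0.45,0,0,-0.03,0,0,0],
  [0.45,0,0,0,0,0,0],
  [0.45,0,0,0,0,0,0],
])

```text
time_s: 19.65
tcp_pos: [0.5432, -0.0887, 0.1681]
eef_rot: [179.9, 0.3, 164.3]
contact_force: [-0.3, -0.0, -1.9]
gripper_width: 0.039
gripper_force: 0.0
```

```bash
cat > n.py <<'E'
from h import *
R=lambda y:np.array([[np.cos(y),np.sin(y),0],[np.sin(y),-np.cos(y),0],[0,0,-1]])
s=get_state();w=capture('wrist');print(s['time_s'],s['tcp_pos'],s['eef_rot'],s['contact_force'])
P=cloud(w);Q=P.reshape(-1,3)
k=(np.hypot(Q[:,0]-.5438,Q[:,1]+.0883)<.03)&(Q[:,2]>.072)&(Q[:,2]<.09);q=Q[k]
r=cv2.minAreaRect((q[:,:2]*1000).astype(np.float32));print(len(q),r,np.percentile(q[:,2],[50,95]))
c=np.array(r[0])/1000; a=np.radians(74.3);print('along',c@[np.cos(a),np.sin(a)],'across',c@[np.sin(a),-np.cos(a)])
save('w4',cv2.resize(w['frame'][100:325,130:430],(800,600)))
E
python3 n.py
```

```text
19.65 [ 0.54320332 -0.08871608  0.16810209] [179.88392383   0.25776031 164.30363241] [-0.31295099 -0.03878769 -1.85020499]
635 ((543.6083374023438, -88.21024322509766), (12.552717208862305, 25.690837860107422), 73.89944458007812) [0.08148534 0.08259667]
along 0.06218138543419831 across 0.5471969908622075
```

View pics/w4.png

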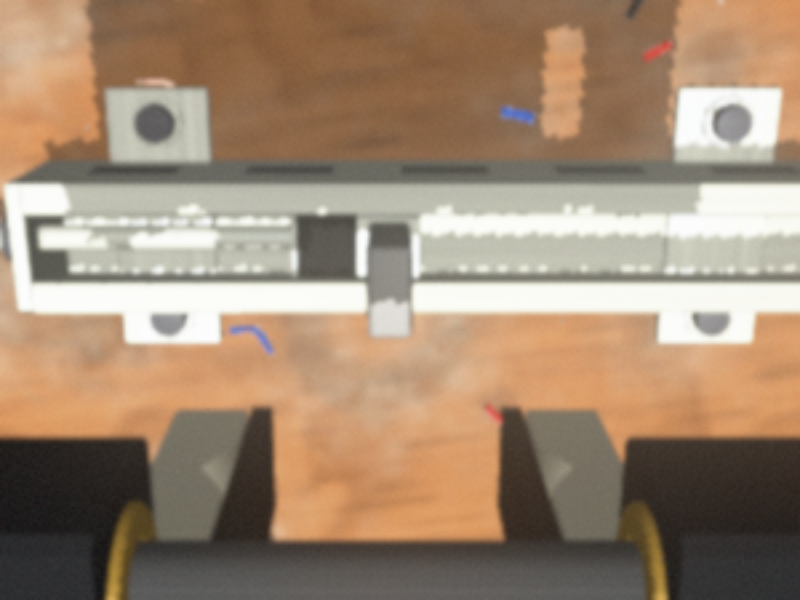

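The nut is locked square across the channel, with its tab at (390,275) and its plate against the buffer at (330,245). The tab top is at 82 mm, which is the locked height, and the position is unchanged since release (about 3 mm of squeeze). Handing in.

```bash
python3 -c "
from plant import close_job; print(close_job())"
```

```text
the job is handed in; nothing more can be done
None
```

The nut is locked square across the channel with the buffer squeezed about 3 mm (roughly 3 N), and the job was handed in at about 20 s. My first grip attempt closed lightly on top of the nut's tab without moving the nut, because the fingertips sit about 9 mm short of the reported TCP instead of 19 mm ahead of it.

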